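# Daily scale check with the canned check weight

## Task

Do the daily check of the bench scale: unscrew the yellow winged cap of the canister anticlockwise as far as it goes, swing it aside on its arm until it is clear of the mouth, and draw the tall brass check weight up out of its sleeve. Set it down gently, upright, on the ring in the middle of the scale's pan, let go, and only then press the scale's green key fully down and release it. Keep the weight upright throughout, leave the cap swung clear, and do not disturb the other things on the bench.

Things in the scene. Friction and masses are not known exactly. Their poses are not given: they have to be found in the camera images.
- canister: White round canister fixed to the bench: body 116 mm across, neck 106 mm across outside and 98 mm inside, rim 140 mm above the bench, on a steel base 150 mm across. Origin: centre of its underside, z up. The cap hangs on a swing arm from a steel post beside it, at x 0, y -95 mm in the canister's frame.
- sleeve (a point): Centre of the top of the grey sleeve inside the canister that holds the weight, 66 mm above the bench: 64 mm across outside, 50 mm bore. Both sleeve and weight stand on the canister's floor, 6 mm above the bench.
- mouth (a point): Centre of the canister's mouth, at the rim, 140 mm above the bench; axes as the canister's.
- pivot (a point): Point on the vertical axis of the swing arm, at rim height, 95 mm from the canister's axis (fixed to the canister).
- cap_wing (a point): Centre of the top face of the cap's wing; moves with the cap; x along the wing, z up. The cap is a yellow disc 114 mm across whose flat top lies 35 mm below this point (162 mm above the bench when shut); the black wing stands on it across the middle, 112 mm long, 14 mm thick, 35 mm high.
- collar (a point): Centre of the dark steel collar, 124 mm across and 10 mm high, just below the yellow disc (50 mm below cap_wing; 147 mm above the bench when shut). It carries the cap, rises and swings with it, but does not turn with it.
- cap (a joint): Turn of the cap about its vertical axis, rad: 0 fully shut, growing anticlockwise seen from above, stop at 2.2 (unscrewed). The cap rises 4 mm per rad, needs about 0.15 N m, stays where it is left and never comes off its arm. Up to about 1.5 rad it is still in the mouth and the arm cannot swing.
- swing (a joint): Turn of the swing arm about the post, rad: 0 with the cap over the mouth, growing clockwise seen from above (the cap first moves along the canister's +x), stop at 2.0. From 1.2 the cap is clear of the mouth. Needs about 0.12 N m (1 to 2 N at the cap) and stays where it is left.
- weight: Brass check weight, about 0.4 kg, 130 mm tall, standing upright in the canister's sleeve; top 4 mm below the rim. Round: foot 44 mm across (lowest 14 mm), stem 22 mm, grip head 28 mm across (100 to 130 mm above the foot). Origin: centre of the underside, z up.
- scale: White and blue bench scale fixed to the bench, 300 x 220 mm, housing top 40 mm above the bench. Origin: centre of its underside; the pan lies towards its +x, the panel with display and key towards -x.
- pan (a point): Centre of the scale's steel pan (190 x 200 mm) on its top face, 75 mm above the bench; a black ring 80 mm across marks the middle.
- key_top (a point): Centre of the top of the green round key (28 mm across) on the scale's front panel; it is pressed straight down.
- key (a joint): Travel of the key, m: 0 up, 0.006 fully down; sprung, about 4 N fully down.
- tape_red: Bystander: roll of red tape, 90 mm across, 45 mm high; origin at the centre of its underside.
- tape_blue: Bystander: roll of blue tape, 100 mm across, 40 mm high; origin at the centre of its underside.
- marker: Bystander: black marker lying along its x, 130 x 14 x 14 mm; origin at the centre of its underside.
- driver: Bystander: screwdriver lying along its x, about 200 mm; origin under its middle.
- module_a: Bystander: black camera module 45 x 86 x 38 mm; origin at the centre of its underside.
- module_b: Bystander: a second camera module like module_a.
- cleaner: Bystander: white bottle with blue cap, 60 mm across, 150 mm tall; origin at the centre of its underside.

How it is judged:
By the outcome, as a careful person would: the job done as asked, in the order asked, and still so for the second after the job is handed in, with the robot touching nothing.
It also fails if it takes over 64 s, if anything falls off the work surface, if the arm or the gripper's body presses on something with over 40 N, if the wrist force passes 120 N, or if a joint passes its speed limit or range.

## Robot

A 6-joint arm with a two-finger parallel gripper is mounted at the origin on the work surface. World frame = base frame: x ahead of the robot, y to its left, z up, the work surface at z = 0. Lengths are in mm, angles in degrees, forces in N, time in s.
With the tool pointing down it reaches from about 300 to 850 mm from the base axis. Payload 4.2 kg.
Tool frame: the origin (TCP) lies at the very end of the fingers, on their centre line; the grasp point (between the pads) lies 19 mm behind it; x points along the fingers, z is the direction in which the jaws open and shut, and the axes are right-handed (so a half turn about x gives the same grasp; the last joint's range is limited). The gripper opens to 91 mm and grips with 3 to 60 N. Pads are 32 mm wide; open, the fingers measure 118 mm over their backs; the gripper's body (76 mm by 178 mm) begins 60 mm behind the grasp point.
Start: joints at [-66.291, 18.312, 89.639, -0, 72.044, -1.146], TCP at [241.691, -521.758, 186.576] pointing down, gripper open.
Joint ranges: [-177.97, 177.97], [-48.28, 115.42], [12.27, 149.76], [-77.06, 257.06], [2.81, 150.46], [-146.56, 146.56]. Speed limits (degrees/s): [147.25, 147.25, 180, 180, 180, 180].

## Interface

Orientations are given as [roll, pitch, yaw] about the fixed x, y, z axes, in that order (R = Rz(yaw) Ry(pitch) Rx(roll)).
In Python, from workcell import state, grab_frame, camera_info, env, search_frame, place_of gives the robot as it stands.
- The arm moves only by the tool drive_tool, never from a script. Its argument "plan" is a list of rows, each a list of 7 numbers: the turn, a rotation vector about the world's x, y, z in degrees, then the shift along the world's x, y, z in mm, then the finger opening in mm, from 0 to 91.2. In form: [[wx, wy, wz, dx, dy, dz, jaw], ...]. A call has 1 to 10 rows; each row is the pose to reach, as a shift and turn from the pose measured when the call began; what a row does not reach only later rows make up. A row lasts 1/8 s, in which the tool goes at most 62.5 mm and 10.7 degrees, less where a joint would pass 70% of its speed; a pose out of reach is approached as far as the arm can. A call with a gripper value outside its range is refused whole. The fingers move at their own pace and stop on an object; "grip_force" is the grip in N (left out, the last holds). Time passes only in rows, so rows that repeat a pose let the fingers close. It gives the time, the measured TCP pose, the force and the opening at its end, in the units of the state.
- state(): the state, without advancing time (a new reading comes with each control period).
- grab_frame(name): name is "scene" or "side" or "wrist"; returns the picture (384x512x3 uint8, red, green, blue); there is no depth.
- camera_info(name): a dict with "intrinsics" (3x3 intrinsics, pixels), "k1" (the pictures are not rectified: a ray, as slopes to the right and down, at radius r is drawn at 1 + k1 r^2 times it, then the intrinsics apply), "origin" and "orientation" of the camera in the world; the wrist camera has in their place "hand_eye" (4x4, takes a point from camera to tool coordinates, whose origin is the TCP and whose axes are the tool frame's). Camera axes: x right, y down, z forward; pixel columns grow to the right and rows downward; lengths in mm; the calibration is good to about 2 mm. A picture is of the moment at which its call begins: read the wrist's pose just before it. camera_info takes no time and is no camera call.
- env.job_done(): hands the job in, once; it reports no verdict.
Trained networks look in the newest picture that a camera, given by its name, has taken for a name from the list of things; names that differ only in an ending like _2 or _b are one class to them, and where a whole thing is asked for, a point or a joint stands for the part that bears it (a point fixed in the world has none). Each returns a list of dicts, best first, with "p" (0 to 1); they miss things now and then, are a little off and sometimes report something else, mostly with a low value. They report only what shows in the picture. A call takes as long as a camera call.
- search_frame(camera, label): "rect" ([left, top, right, bottom] as shares, 0 to 1, of the picture: columns of its width, rows of its height, round what is visible of it).
- place_of(camera, label): "location" ([column, row] as shares, 0 to 1, of the picture: columns of its width, rows of its height: a listed point, or the origin of a listed thing).
The state is a dict: "time_s": time; "qpos": joint angles; "qvel": joint speeds; "effort": joint torques, N m; "ee_pos": TCP position; "ee_rot": TCP orientation; "force": force on the tool from outside, world axes, zero at the start; "torque": the same for the moment, N m; "gripper_width": finger opening in mm.
Only numpy, scipy, OpenCV 4.12 (cv2) and the standard library are available. Lean on these libraries where they do the work, as an engineer would, in place of code of your own. Each camera call takes 0.05 s, during which the arm holds its last target. There are 200 camera calls.

## Working session

There is one attempt and no reset: what is moved stays moved. The work goes in short steps, Python scripts to look and compute and a tool call to move; the robot and the scene stay as the last step left them, time stands still between calls to the robot, and variables do not carry over. Pictures are saved under pics/ and viewed, about 8 in all and at most 12, crops included, and the job is handed in when it is done.

Besides the shell and the picture viewer there is one more tool, called after "Request:" as name(argument=value, ...), one argument or row to a line, values as JSON. drive_tool: Moves the arm, as the interface text tells. Its arguments: {"type":"object","properties":{"plan":{"type":"array"},"grip_force":{"type":"number"}},"required":["plan"]}

```bash
mkdir -p pics; cat > h.py <<'E'
import numpy as np, cv2
from scipy.spatial.transform import Rotation as R
from workcell import state, grab_frame, camera_info, env, search_frame, place_of
def cam(name, s=None):
    c=camera_info(name); K=np.array(c["intrinsics"])
    if name=="wrist":
        s=s or state(); H=np.array(c["hand_eye"])
        Rt=R.from_euler('xyz',s["ee_rot"],degrees=True).as_matrix()
        Rc=Rt@H[:3,:3]; o=Rt@H[:3,3]+np.array(s["ee_pos"])
    else:
        o=np.array(c["origin"]); Rc=np.array(c["orientation"])
        if Rc.shape!=(3,3): Rc=R.from_euler('xyz',Rc.ravel(),degrees=True).as_matrix()
    return K,c["k1"],o,Rc
def ray(cm,px):
    K,k1,o,Rc=cm; d=np.linalg.solve(K,[px[0],px[1],1])[:2]
    u=d.copy()
    for _ in range(20): u=d/(1+k1*(u@u))
    v=Rc@np.array([u[0],u[1],1]); return o,v/np.linalg.norm(v)
def onz(cm,px,z):
    o,v=ray(cm,px); return o+v*(z-o[2])/v[2]
def proj(cm,p):
    K,k1,o,Rc=cm; q=Rc.T@(np.array(p)-o); u=q[:2]/q[2]; u=u*(1+k1*(u@u)); return (K@[u[0],u[1],1])[:2]
def tri(rs):
    A=np.zeros((3,3));b=np.zeros(3)
    for o,v in rs:
        P=np.eye(3)-np.outer(v,v);A+=P;b+=P@o
    x=np.linalg.solve(A,b); return x,[round(float(np.linalg.norm((np.eye(3)-np.outer(v,v))@(x-o))),1) for o,v in rs]
def px(l): return np.array(l)*[512,384]
E
cat > a.py <<'E'
from h import *
s=state();print(s); print(camera_info("scene"))
ims=[grab_frame(n) for n in("scene","side")]
cv2.imwrite("pics/0.png",cv2.resize(np.hstack(ims),None,fx=.78,fy=.78)[:,:,::-1])
for i,n in zip(ims,("scene","side")): cv2.imwrite(f"pics/{n}.png",i[:,:,::-1])
C={n:cam(n) for n in("scene","side")}
Z=dict(cap_wing=197,collar=147,pivot=140,mouth=140,canister=0,pan=75,key_top=None,scale=0,cleaner=0,tape_red=0,tape_blue=0,marker=0,driver=0,module_a=0)
for l,z in Z.items():
    rs=[]
    for n in C:
        r=place_of(n,l)
        for k in r[:2]:
            p=px(k["location"]); print(l,n,round(k["p"],2),p.round(1),onz(C[n],p,z or 50).round(0))
        if r: rs.append(ray(C[n],px(r[0]["location"])))
    if len(rs)==2: x,e=tri(rs);print("   TRI",x.round(1),e)
E
python3 a.py
```

```text
{'time_s': 0.0, 'qpos': array([-6.62946215e+01,  1.83498697e+01,  8.97080287e+01, -1.71636884e-03,
        7.20437045e+01, -1.14807395e+00]), 'qvel': array([-0.00474075, -0.04714237,  0.03434666,  0.01348621, -0.02594812,
        0.05366443]), 'effort': array([ 5.51122207e-05, -4.12457085e+01, -2.31971544e+01,  7.25796609e-02,
        4.56606550e-02, -1.60944396e-04]), 'ee_pos': array([ 241.41405255, -521.23749387,  185.72709351]), 'ee_rot': array([179.77206469,  89.89838394, 114.62604768]), 'force': array([-0.20089133,  0.19644163,  1.40192546]), 'torque': array([ 0.0053309 , -0.01133408, -0.02685834]), 'gripper_width': 90.57105471615868}
{'intrinsics': array([[404.81093387,   0.        , 257.30560563],
       [  0.        , 404.81093387, 185.65181989],
       [  0.        ,   0.        ,   1.        ]]), 'k1': -0.10786207714515544, 'origin': array([1610.21540365,  234.92573798,  978.01012134]), 'orientation': array([-128.85697202,   -0.96874486,  102.22693773])}
cap_wing scene 0.72 [181.6 148.6] [ 521. -256.  197.]
cap_wing side 0.58 [304.3 146.6] [ 526. -261.  197.]
   TRI [ 524.1
[... 1439 characters left out ...]
1 [311.5 246.5] [371.  56.  50.]
   TRI [385.5  11.6   7.9] [2.3, 2.3]
tape_blue side 0.82 [338.1 165.4] [ 447. -451.   50.]
tape_blue side 0.49 [305.4 147.4] [ 621. -543.   50.]
marker scene 0.44 [162.7 154. ] [ 370. -410.   50.]
marker side 0.58 [266.6 233.7] [512.  62.  50.]
   TRI [ 553.6 -206.1   43.5] [175.8, 175.8]
driver scene 0.56 [398.2 226.8] [585. 507.  50.]
driver side 0.69 [181.7 371.6] [470. 548.  50.]
   TRI [505.  522.3 -19. ] [5.8, 5.8]
module_a scene 0.86 [259.7 256.9] [813.  86.  50.]
module_a scene 0.56 [211.4 248. ] [812. -66.  50.]
module_a side 0.78 [217.1 205.7] [725.   3.  50.]
module_a side 0.68 [191.7 226.4] [735. 134.  50.]
   TRI [747.2  40.6  25.3] [50.4, 50.4]
```

View pics/0.png

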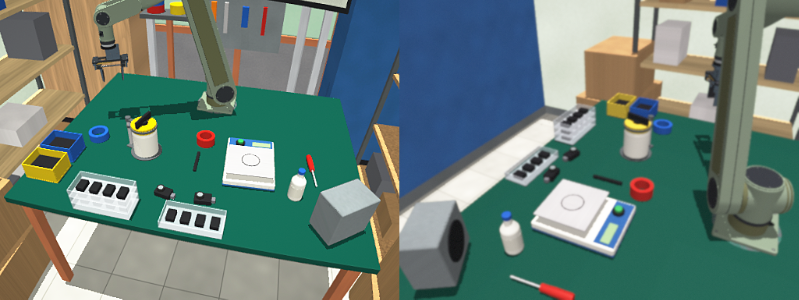

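```bash
python3 - <<'E'
import cv2,numpy as np
a=cv2.imread("pics/scene.png")[110:210,120:250];b=cv2.imread("pics/side.png")[110:210,240:370]
cv2.imwrite("pics/1.png",np.vstack([cv2.resize(x,(770,300) if 0 else (390*2//2,300),interpolation=3) for x in(a,b)]))
E
```

```text
(no output)
```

View pics/1.png

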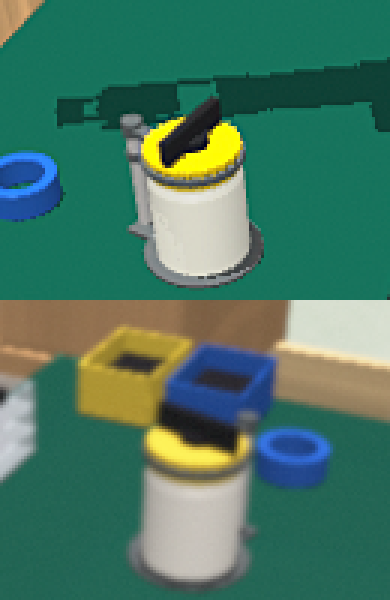

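The scene view shows the canister left of centre, with its wing diagonal and its post to the back left. Next I take a closer look from the wrist.

```bash
python3 - <<'E'
from h import *
s=state();Rt=R.from_euler('xyz',s["ee_rot"],degrees=True).as_matrix()
print(Rt.round(3)); K,k,o,Rc=cam("wrist",s);print((o-s["ee_pos"]).round(1),Rc[:,2].round(2)); print(np.array(camera_info("wrist")["hand_eye"]).round(2))
E
```

```text
[[ 0.     0.907  0.42 ]
 [-0.     0.42  -0.907]
 [-1.     0.     0.   ]]
[ 62.   27.5 198.3] [-0.22 -0.1  -0.97]
[[  -0.     -0.25    0.97 -198.26]
 [   0.     -0.97   -0.25   67.84]
 [   1.      0.      0.      1.15]
 [   0.      0.      0.      1.  ]]
```

Request:
drive_tool(
  plan=[
    [0, 0, 0, 50, 50, 70, 91],
    [0, 0, 0, 100, 100, 140, 91],
    [0, 0, 0, 150, 150, 150, 91],
    [0, 0, 0, 200, 200, 150, 91],
    [0, 0, 0, 220, 220, 150, 91],
    [0, 0, 0, 220, 220, 150, 91],
    [0, 0, 0, 220, 220, 150, 91],
  ],
)

```text
time_s: 2.38
ee_pos: [463.7, -299.8, 337.1]
ee_rot: [53.1, 89.9, -11.7]
force: [-0.3, 0.1, -0.5]
gripper_width: 90.9
```

```bash
cat > b.py <<'E'
from h import *
import sys
s=state(); im=grab_frame("wrist"); cv2.imwrite(f"pics/{sys.argv[1]}.png",im[:,:,::-1]); C=cam("wrist",s)
print(s["ee_pos"].round(1),s["qpos"].round(1)); print(R.from_euler('xyz',s["ee_rot"],degrees=True).as_matrix().round(3)[:,2])
for a in sys.argv[2:]:
    l,z=a.split("=")
    for k in place_of("wrist",l)[:2]: p=px(k["location"]);print(l,round(k["p"],2),p.round(1),onz(C,p,float(z)).round(1))
E
python3 b.py w1 cap_wing=197 collar=147 pivot=140 mouth=140 canister=0
```

```text
[ 463.7 -299.8  337.1] [-34.1  13.1  75.7   0.   91.1  30.8]
[ 0.425 -0.905  0.001]
cap_wing 0.83 [240.9 101.1] [ 521.8 -256.1  197. ]
collar 0.56 [244.1 103. ] [ 520.9 -258.   147. ]
pivot 0.78 [299.3 161.6] [ 486.1 -348.3  140. ]
mouth 0.61 [244.4 106.2] [ 517.6 -259.5  140. ]
```

View pics/w1.png

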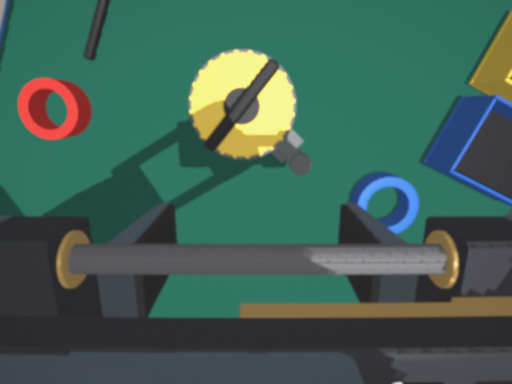

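The wrist view shows the cap centre at about (241,104). The wing runs from (211,146) to (273,65), and the post is at (300,162).

```bash
python3 - <<'E'
from h import *
C=cam("wrist"); im=cv2.imread("pics/w1.png")
a=onz(C,(273,65.5),197);b=onz(C,(211,145.5),197);d=a-b;print(a.round(1),b.round(1),((a+b)/2).round(1),np.linalg.norm(d).round(1),np.degrees(np.arctan2(d[1],d[0])))
hsv=cv2.cvtColor(im,cv2.COLOR_BGR2HSV); m=cv2.inRange(hsv,(18,90,80),(38,255,255));m[:,330:]=0;m[200:]=0
pts=cv2.findNonZero(m);h=cv2.convexHull(pts)[:,0]
w=np.array([onz(C,p,160)[:2] for p in h]);c,r=cv2.minEnclosingCircle(w.astype(np.float32));print("disc",c,r)
E
```

```text
[ 563. -274.  197.] [ 465.1 -249.3  197. ] [ 514.1 -261.7  197. ] 101.0 -14.16933679510138
disc (514.1588134765625, -260.28302001953125) 59.82014465332031
```

Request:
drive_tool(
  plan=[
    [0, 0, -10, 14, 10, -10, 91],
    [0, 0, -20, 28, 20, -30, 91],
    [0, 0, -30, 42, 30, -50, 91],
    [0, 0, -39, 55, 42, -77, 91],
    [0, 0, -39, 55, 42, -77, 91],
    [0, 0, -39, 55, 42, -77, 91],
  ],
  grip_force=20,
)

```text
time_s: 3.42
ee_pos: [515.6, -261.7, 260.3]
ee_rot: [46.6, 90.0, -57.5]
force: [-0.3, -0.7, -0.0]
gripper_width: 90.9
```

```bash
python3 b.py w2 cap_wing=197 collar=147 pivot=140 mouth=140
```

```text
[ 515.6 -261.7  260.3] [-28.   16.6  81.6  -0.   81.8  76.1]
[-0.245 -0.97   0.001]
cap_wing 0.82 [250.9 187.1] [ 518.5 -259.   197. ]
collar 0.88 [252.  174.7] [ 518.3 -259.1  147. ]
pivot 0.58 [345.6 182.3] [ 486.2 -348.3  140. ]
mouth 0.82 [251.6 176. ] [ 515.7 -257.9  140. ]
mouth 0.54 [ 78.6 178.8] [555.8 -87.5 140. ]
```

View pics/w2.png

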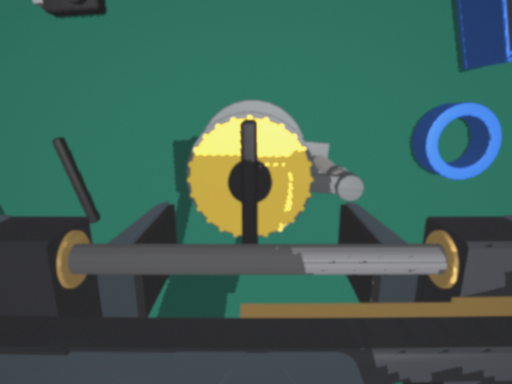

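The wing sits vertically at column 250, square to the jaws, and the post is at (348,187). The cap centre is about (518,-259), which is 94.6 mm from the pivot (95 given). I'll descend and grip.

Request:
drive_tool(
  plan=[
    [0, 0, 0, 2.5, 2.7, -40, 91],
    [0, 0, 0, 2.5, 2.7, -75, 91],
    [0, 0, 0, 2.5, 2.7, -90, 91],
    [0, 0, 0, 2.5, 2.7, -90, 60],
    [0, 0, 0, 2.5, 2.7, -90, 25],
    [0, 0, 0, 2.5, 2.7, -90, 5],
    [0, 0, 0, 2.5, 2.7, -90, 5],
    [0, 0, 0, 2.5, 2.7, -90, 5],
    [0, 0, 0, 2.5, 2.7, -90, 5],
  ],
  grip_force=20,
)

```text
time_s: 4.8
ee_pos: [518.3, -258.6, 170.5]
ee_rot: [76.7, 89.9, -27.5]
force: [0.2, 0.4, 0.2]
gripper_width: 33.8
```

Request:
drive_tool(
  plan=[
    [0, 0, 0, 0, 0, 0, 5],
    [0, 0, 0, 0, 0, 0, 5],
    [0, 0, 0, 0, 0, 0, 5],
    [0, 0, 0, 0, 0, 0, 5],
  ],
)

```text
time_s: 5.3
ee_pos: [518.3, -258.5, 170.4]
ee_rot: [77.7, 89.9, -26.6]
force: [0.3, -0.1, -0.6]
gripper_width: 4.9
```

```bash
python3 b.py w3 cap_wing=197;python3 - <<'E'
from h import *
a=grab_frame("scene")[90:210,110:250];b=grab_frame("side")[90:210,235:375]
cv2.imwrite("pics/w3b.png",np.hstack([cv2.resize(cv2.imread("pics/w3.png")[:,120:380],(355,525))]+[np.vstack([cv2.resize(x[:,:,::-1],(306,262),interpolation=2) for x in(a,b)])[:524]+0 if 0 else cv2.resize(np.vstack([a,b])[:,:,::-1],(306,525))]))
E
```

```text
[ 518.3 -258.5  170.4] [-27.6  19.2  90.6   0.   70.   76.6]
[-0.246 -0.969  0.   ]
cap_wing 0.65 [250.4 230.6] [ 518.5 -256.5  197. ]
cap_wing 0.19 [493.6 146.2] [ 532.9 -394.7  197. ]
```

View pics/w3b.png

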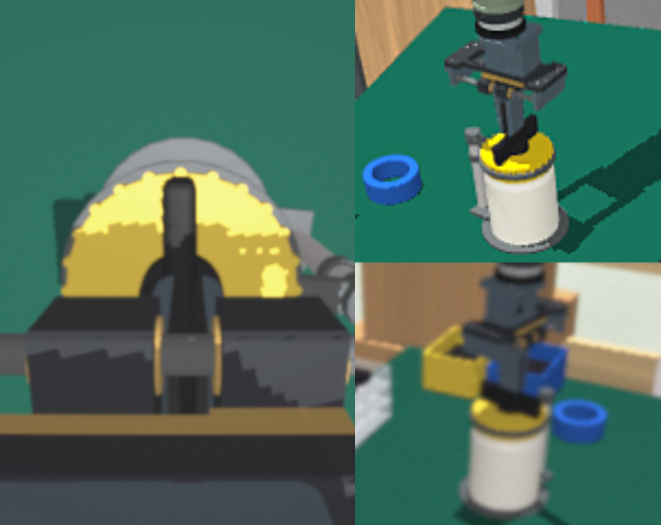

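Request:
drive_tool(
  plan=[
    [0, 0, 0, 0, 0, 0, 0],
    [0, 0, 0, 0, 0, 0, 0],
    [0, 0, 0, 0, 0, 0, 0],
  ],
)

```text
time_s: 5.88
ee_pos: [518.3, -258.5, 170.5]
ee_rot: [76.7, 89.9, -27.6]
force: [0.6, 0.4, 0.2]
gripper_width: 0.7
```

```bash
python3 - <<'E'
from h import *
s=state();print(s["gripper_width"],s["force"]);C=cam("wrist",s);e=s["ee_pos"];J=R.from_euler('xyz',s["ee_rot"],degrees=True).as_matrix()[:,2]
for h in(0,19,40):
  for w in(0,5,14): print(h,w,[proj(C,e+[0,0,h]+J*k*w/2).round(0) for k in(-1,1)])
E
```

```text
0.6862689512472052 [0.63842624 0.44213327 0.23423328]
0 0 [array([254., 215.]), array([254., 215.])]
0 5 [array([250., 215.]), array([258., 215.])]
0 14 [array([243., 215.]), array([265., 215.])]
19 0 [array([254., 225.]), array([254., 225.])]
19 5 [array([250., 225.]), array([258., 225.])]
19 14 [array([242., 225.]), array([266., 225.])]
40 0 [array([254., 240.]), array([254., 240.])]
40 5 [array([249., 240.]), array([259., 240.])]
40 14 [array([240., 240.]), array([267., 240.])]
```

```bash
python3 - <<'E'
from h import *
s=state();e=s["ee_pos"];J=R.from_euler('xyz',s["ee_rot"],degrees=True).as_matrix()[:,2]
out=[]
for n in("scene","side"):
    im=grab_frame(n);C=cam(n)
    c=proj(C,e+[0,0,20]);x0,y0=(c-[35,40]).astype(int);cr=cv2.resize(im[y0:y0+80,x0:x0+70,::-1],None,fx=5.6,fy=5.6,interpolation=2)
    for h,col in((0,(0,0,255)),(27,(255,0,255)),(60,(255,255,0))):
        p=(proj(C,e+[0,0,h])-[x0,y0]+.5)*5.6;cv2.circle(cr,tuple(int(v) for v in p),4,col,1);print(n,h,p.round())
    out.append(cr)
cv2.imwrite("pics/w4.png",np.hstack(out))
for l in("cap_wing","collar"):
  print(l,tri([ray(cam(n),px(place_of(n,l)[0]["location"])) for n in("scene","side")]))
E
```

```text
scene 0 [204. 257.]
scene 27 [200. 221.]
scene 60 [195. 176.]
side 0 [197. 256.]
side 27 [200. 217.]
side 60 [203. 168.]
cap_wing (array([ 520.20950229, -260.64792388,  195.55812892]), [6.8, 6.8])Traceback (most recent call last):
  File "<stdin>", line 12, in <module>
IndexError: list index out of range
```

View pics/w4.png

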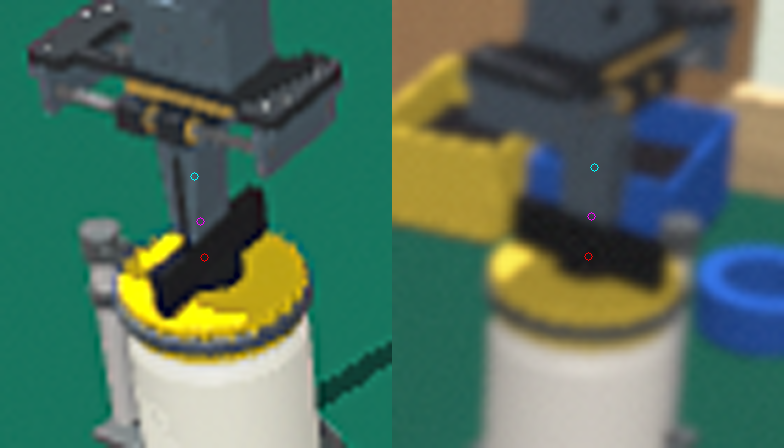

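Request:
drive_tool(
  plan=[
    [0, 0, 7, 0, 0, 0.5, 0],
    [0, 0, 14, 0, 0, 1, 0],
    [0, 0, 20, 0, 0, 1.5, 0],
    [0, 0, 20, 0, 0, 1.5, 0],
  ],
  grip_force=25,
)

```text
time_s: 6.68
ee_pos: [518.3, -258.6, 172.0]
ee_rot: [75.3, 89.9, -9.1]
force: [0.6, -1.1, -0.3]
gripper_width: 0.7
```

```bash
python3 b.py w5 cap_wing=197;python3 - <<'E'
from h import *
s=state();print(s["gripper_width"],s["force"],s["torque"])
b=grab_frame("scene")[90:210,120:240]
cv2.imwrite("pics/w5b.png",np.hstack([cv2.resize(cv2.imread("pics/w5.png")[100:300,130:380],(500,400)),cv2.resize(b[:,:,::-1],(280,400)) if 0 else cv2.resize(b[20:100,30:90,::-1],(300,400))]))
E
```

```text
[ 518.3 -258.6  172. ] [-27.7  19.2  90.5   0.   70.2  56.7]
[ 0.099 -0.995  0.   ]
cap_wing 0.92 [251. 229.] [ 517.6 -256.7  197. ]
cap_wing 0.46 [365.3 252.6] [ 509.5 -324.3  197. ]
0.5325392472977428 [-0.39354386 -1.53183122  0.42295858] [-0.00444561  0.00265062  0.02963327]
```

View pics/w5b.png

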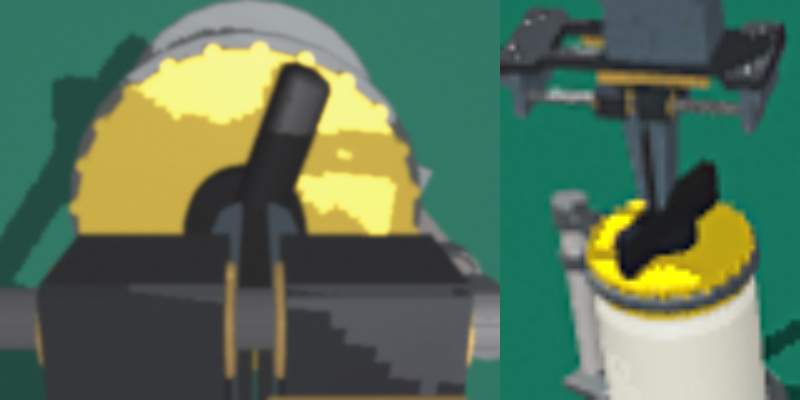

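Request:
drive_tool(
  plan=[
    [0, 0, 0, 0, 0, 25, 0],
    [0, 0, 0, 0, 0, 45, 0],
    [0, 0, 0, 0, 0, 45, 0],
  ],
)

```text
time_s: 7.2
ee_pos: [519.2, -259.0, 218.4]
ee_rot: [62.6, 89.7, -21.8]
force: [0.7, -0.5, -0.6]
gripper_width: 0.3
```

```bash
python3 - <<'E'
from h import *
s=state();e=s["ee_pos"];print(e,s["gripper_width"])
out=[]
for n in("scene","side"):
    im=grab_frame(n);C=cam(n)
    c=proj(C,e+[0,0,-20]);x0,y0=(c-[35,35]).astype(int);cr=cv2.resize(im[y0:y0+70,x0:x0+70,::-1],None,fx=5.6,fy=5.6,interpolation=2)
    for h,col in((0,(0,0,255)),(-20,(255,0,255)),(-55,(255,255,0))):
        p=(proj(C,e+[0,0,h])-[x0,y0]+.5)*5.6;cv2.circle(cr,tuple(int(v) for v in p),4,col,1)
    out.append(cr)
cv2.imwrite("pics/w6.png",np.hstack(out))
E
python3 b.py w6w cap_wing=197
```

```text
[ 519.15379478 -258.98911289  218.40781883] 0.3495221831979464
[ 517.9 -258.3  216.3] [-27.7  17.7  86.2   0.   76.1  56.7]
[ 0.098 -0.995 -0.   ]
cap_wing 0.6 [253.2 205.9] [ 517.1 -257.3  197. ]
```

View pics/w6.png

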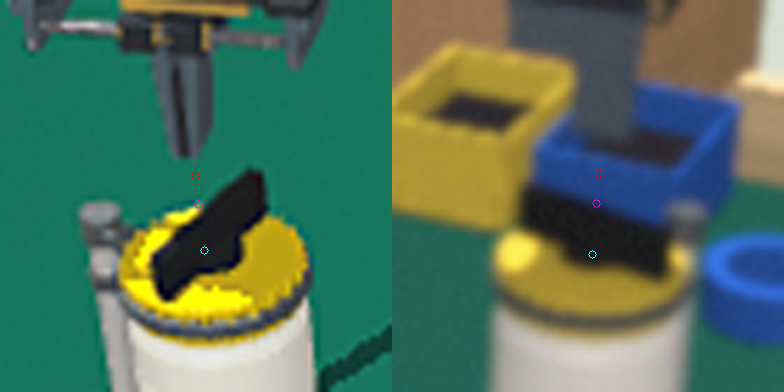

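```bash
python3 - <<'E'
from h import *
e=np.array([519.15,-258.99,218.41]);rs=[]
for n,q in(("scene",(187,158)),("side",(612-392,140))):
    C=cam(n);c=proj(C,e+[0,0,-20]);x0,y0=(c-[35,35]).astype(int)
    rs.append(ray(C,np.array(q)/5.6-.5+[x0,y0]))
    print(n,onz(C,np.array(q)/5.6-.5+[x0,y0],197))
print(tri(rs))
print(state()["ee_pos"],state()["ee_rot"], state()["force"])
print(R.from_euler('xyz',state()["ee_rot"],degrees=True).as_matrix().round(3))
E
```

```text
scene [ 468.84395341 -286.25346179  197.        ]
side [ 544.8882092  -354.95223374  197.        ]
(array([ 516.61641232, -265.99965122,  234.35637847]), [4.5, 4.5])
[ 517.66911861 -258.24107007  215.72906596] [-148.68549024   89.94201991  126.96513491] [-0.53910971 -0.36220517 -0.08357186]
[[-0.001  0.995  0.098]
 [ 0.001  0.098 -0.995]
 [-1.    -0.001 -0.001]]
```

Request:
drive_tool(
  plan=[
    [0, 0, 0, 0, 0, -8, 0],
    [0, 0, 0, 0, 0, -14, 0],
    [0, 0, 0, 0, 0, -17, 0],
    [0, 0, 0, 0, 0, -20, 0],
    [0, 0, 0, 0, 0, -20, 0],
  ],
)

```text
time_s: 8.02
ee_pos: [517.6, -258.2, 195.5]
ee_rot: [-142.5, 89.9, 133.1]
force: [0.2, 0.5, 0.2]
gripper_width: 0.3
```

Request:
drive_tool(
  plan=[
    [0, 0, 0, 0, 0, -3, 0],
    [0, 0, 0, 0, 0, -6, 0],
    [0, 0, 0, 0, 0, -6, 0],
  ],
)

```text
time_s: 8.4
ee_pos: [517.4, -258.1, 189.2]
ee_rot: [-136.3, 89.9, 139.4]
force: [-0.9, 0.1, 0.8]
gripper_width: 0.7
```

Request:
drive_tool(
  plan=[
    [0, 0, 0, 0, 0, -3, 0],
    [0, 0, 0, 0, 0, -6, 0],
    [0, 0, 0, 0, 0, -6, 0],
  ],
)

```text
time_s: 8.78
ee_pos: [517.2, -258.0, 182.9]
ee_rot: [-132.9, 89.9, 142.7]
force: [-0.5, -0.5, -0.3]
gripper_width: 0.6
```

Request:
drive_tool(
  plan=[
    [0, 0, 0, 0, 0, -3, 0],
    [0, 0, 0, 0, 0, -6, 0],
    [0, 0, 0, 0, 0, -6, 0],
  ],
)

```text
time_s: 9.15
ee_pos: [517.0, -257.9, 176.5]
ee_rot: [-130.9, 89.8, 144.7]
force: [0.1, -1.0, -0.7]
gripper_width: 0.6
```

Request:
drive_tool(
  plan=[
    [0, 0, 0, 0, 0, -3, 0],
    [0, 0, 0, 0, 0, -6, 0],
    [0, 0, 0, 0, 0, -6, 0],
  ],
)

```text
time_s: 9.52
ee_pos: [516.8, -257.8, 170.1]
ee_rot: [-129.4, 89.8, 146.3]
force: [0.1, 0.2, -0.1]
gripper_width: 0.3
```

Request:
drive_tool(
  plan=[
    [0, 0, 0, 0, 0, -2, 0],
    [0, 0, 0, 0, 0, -4, 0],
    [0, 0, 0, 0, 0, -4, 0],
  ],
)

```text
time_s: 9.9
ee_pos: [517.8, -257.1, 167.8]
ee_rot: [-176.0, 89.8, 99.7]
force: [-0.5, 3.4, 8.1]
gripper_width: 0.4
```

```bash
python3 - <<'E'
from h import *
s=state();e=s["ee_pos"];print(e,s["force"])
for f in ("w3","w5"):
  pass
K,k,o,Rc=C=cam("wrist",s);M=R.from_euler('xyz',s["ee_rot"],degrees=True).as_matrix()
for b in(-30,-20,0): print(b,[proj(C,e+M@np.array([b,y,0])).round(0) for y in(16,0)])
E
```

```text
[ 517.77289045 -257.06978231  167.7751354 ] [-0.54658953  3.36517685  8.05716894]
-30 [array([254., 204.]), array([254., 232.])]
-20 [array([254., 199.]), array([254., 225.])]
0 [array([255., 190.]), array([255., 214.])]
```

Contact at a reported z of 168, where the wing top is really 197, means the real fingertips end about 29 mm behind the reported TCP. The pictures agree roughly (about 20 to 25 mm). I'll re-grip with that offset, lowering in steps while watching the force.

Request:
drive_tool(
  plan=[
    [0, 0, 0, 0, 0, 15, 0],
    [0, 0, -7, 0.5, -1, 15, 40],
    [0, 0, -14, 0.5, -1, 15, 91],
    [0, 0, -20, 0.5, -1, 15, 91],
    [0, 0, -20, 0.5, -1, 15, 91],
    [0, 0, -20, 0.5, -1, 15, 91],
    [0, 0, -20, 0.5, -1, 15, 91],
    [0, 0, -20, 0.5, -1, 4, 91],
    [0, 0, -20, 0.5, -1, -8, 91],
    [0, 0, -20, 0.5, -1, -8, 91],
  ],
)

```text
time_s: 11.15
ee_pos: [517.2, -257.6, 158.0]
ee_rot: [-135.4, 89.7, 120.2]
force: [-0.5, -0.2, -0.1]
gripper_width: 87.7
```

Request:
drive_tool(
  plan=[
    [0, 0, 0, 0, 0, -4, 91],
    [0, 0, 0, 0, 0, -8, 91],
    [0, 0, 0, 0, 0, -11, 91],
    [0, 0, 0, 0, 0, -14, 91],
    [0, 0, 0, 0, 0, -14, 91],
  ],
)

```text
time_s: 11.78
ee_pos: [517.1, -257.5, 143.8]
ee_rot: [-133.2, 89.7, 122.5]
force: [-1.2, 0.3, 0.4]
gripper_width: 91.4
```

Request:
drive_tool(
  plan=[
    [0, 0, 0, 1, -1, 0, 5],
    [0, 0, 0, 1, -1, 0, 5],
    [0, 0, 0, 1, -1, 0, 5],
    [0, 0, 0, 1, -1, 0, 5],
    [0, 0, 0, 1, -1, 0, 5],
    [0, 0, 0, 1, -1, 0, 5],
    [0, 0, 0, 1, -1, 0, 5],
    [0, 0, 0, 1, -1, 0, 5],
  ],
  grip_force=25,
)

```text
time_s: 12.78
ee_pos: [519.4, -255.9, 144.4]
ee_rot: [-164.5, 89.4, 91.1]
force: [3.8, 13.3, 6.3]
gripper_width: 14.2
```

Request:
drive_tool(
  plan=[
    [0, 0, 6, 0, 1, 0.4, 5],
    [0, 0, 13, 0, 1, 0.9, 5],
    [0, 0, 20, 0, 1, 1.4, 5],
    [0, 0, 27, 0, 1, 1.9, 5],
    [0, 0, 34, 0, 1, 2.4, 5],
    [0, 0, 34, 0, 1, 2.4, 5],
  ],
  grip_force=30,
)

```text
time_s: 13.52
ee_pos: [519.6, -255.2, 146.9]
ee_rot: [-164.5, 89.5, 125.0]
force: [-0.9, -0.3, 0.2]
gripper_width: 14.0
```

```bash
cat > st.py <<'E'
from h import *
s=state();M=R.from_euler('xyz',s["ee_rot"],degrees=True).as_matrix();print(s["time_s"],s["ee_pos"].round(1),s["force"].round(1),s["torque"].round(2),"jaw",np.degrees(np.arctan2(M[1,2],M[0,2])).round(1),"xaxis",M[:,0].round(3),s["qpos"].round(0),s["gripper_width"].round(1))
E
python3 st.py
```

```text
Traceback (most recent call last):
  File "st.py", line 2, in <module>
    s=state();M=R.from_euler('xyz',s["ee_rot"],degrees=True).as_matrix();print(s["time_s"],s["ee_pos"].round(1),s["force"].round(1),s["torque"].round(2),"jaw",np.degrees(np.arctan2(M[1,2],M[0,2])).round(1),"xaxis",M[:,0].round(3),s["qpos"].round(0),s["gripper_width"].round(1))
                                                                                                                                                                                                                                                         ^^^^^^^^^^^^^^^^^^^^^^^^
AttributeError: 'float' object has no attribute 'round'
```

Request:
drive_tool(
  plan=[
    [0, 0, 8, 0, 0, 0.5, 5],
    [0, 0, 16, 0, 0, 1.1, 5],
    [0, 0, 24, 0, 0, 1.7, 5],
    [0, 0, 32, 0, 0, 2.2, 5],
    [0, 0, 40, 0, 0, 2.8, 5],
    [0, 0, 48, 0, 0, 3.4, 5],
    [0, 0, 54, 0, 0, 3.8, 5],
    [0, 0, 54, 0, 0, 3.8, 5],
  ],
)

```text
time_s: 14.52
ee_pos: [519.6, -255.0, 150.6]
ee_rot: [-166.6, 89.5, 176.8]
force: [0.8, 1.2, -1.7]
gripper_width: 14.1
```

Request:
drive_tool(
  plan=[
    [0, 0, 7, 0, 0, 0.5, 5],
    [0, 0, 14, 0, 0, 1.0, 5],
    [0, 0, 21, 0, 0, 1.5, 5],
    [0, 0, 28, 0, 0, 2.0, 5],
    [0, 0, 34, 0, 0, 2.4, 5],
    [0, 0, 38, 0, 0, 2.6, 5],
    [0, 0, 38, 0, 0, 2.6, 5],
  ],
)

```text
time_s: 15.4
ee_pos: [516.8, -253.9, 152.4]
ee_rot: [167.2, 89.2, -171.8]
force: [-5.7, 2.1, 0.4]
gripper_width: 14.9
```

```bash
sed -i 's/,s\["gripper_width"\].round(1)/,s["gripper_width"]/' st.py; python3 st.py
```

```text
15.4 [ 516.8 -253.9  152.4] [-5.7  2.1  0.4] [ 0.22  0.89 -1.18] jaw 21.0 xaxis [-0.013 -0.002 -1.   ] [-27.  20.  92.  -0.  68. -48.] 14.907928616589867
```

Unscrewed to the stop: the reaction moment is -1.2 N m at 125°. Now the swing, along an arc about the pivot.

Request:
drive_tool(
  plan=[
    [0, 0, -4, 7, -3, 0, 5],
    [0, 0, -8, 13, -6, 0, 5],
    [0, 0, -16, 24, -13, 0, 5],
    [0, 0, -24, 34.5, -22, 0, 5],
    [0, 0, -24, 34.5, -22, 0, 5],
  ],
)

```text
time_s: 16.02
ee_pos: [550.2, -273.1, 152.3]
ee_rot: [151.4, 88.9, 148.0]
force: [-3.1, 8.0, 6.2]
gripper_width: 14.6
```

```bash
python3 st.py
```

```text
16.025 [ 550.2 -273.1  152.3] [-3.1  8.   6.2] [ 1.15  0.81 -0.92] jaw -3.4 xaxis [-0.017  0.01  -1.   ] [-28.  24.  86.   0.  71. -24.] 14.63821548761221
```

Request:
drive_tool(
  plan=[
    [0, 0, -11, 9, -9, 0, 5],
    [0, 0, -19, 16.6, -20, 0, 5],
    [0, 0, -27, 22.6, -32, 0, 5],
    [0, 0, -35, 27, -44.5, 0, 5],
    [0, 0, -35, 27, -44.5, 0, 5],
  ],
)

```text
time_s: 16.65
ee_pos: [578.7, -318.2, 152.8]
ee_rot: [142.6, 89.0, 104.1]
force: [3.3, 2.2, 2.2]
gripper_width: 13.6
```

```bash
python3 st.py
```

```text
16.65 [ 578.7 -318.2  152.8] [3.3 2.2 2.2] [-0.24 -0.65 -0.14] jaw -38.5 xaxis [-0.004  0.017 -1.   ] [-30.  28.  80.   1.  73.   8.] 13.57714804039204
```

Request:
drive_tool(
  plan=[
    [0, 0, -8, 2.7, -13, 0, 5],
    [0, 0, -16, 3.5, -26.3, 0, 5],
    [0, 0, -24, 2.5, -39.5, 0, 5],
    [0, 0, -32, -0.5, -52.4, 0, 5],
    [0, 0, -40, -5, -64.7, 0, 5],
    [0, 0, -40, -5, -64.7, 0, 5],
  ],
)

```text
time_s: 17.4
ee_pos: [574.3, -383.7, 153.1]
ee_rot: [134.5, 89.0, 56.1]
force: [4.2, -0.6, 0.0]
gripper_width: 14.1
```

```bash
python3 st.py
```

```text
17.4 [ 574.3 -383.7  153.1] [ 4.2 -0.6  0. ] [-0.5  -0.44 -0.16] jaw -78.4 xaxis [ 0.01   0.014 -1.   ] [-35.  30.  76.   1.  74.  43.] 14.100049087564265
```

Request:
drive_tool(
  plan=[
    [0, 0, 0, 0, 0, 0, 40],
    [0, 0, 0, 0, 0, 0, 50],
    [0, 0, 0, 0, 0, 0, 50],
    [0, 0, 0, 0, 0, 0, 50],
    [0, 0, 0, 0, 0, 45, 50],
    [0, 0, 0, 0, 0, 90, 50],
    [0, 0, 0, 0, 0, 90, 50],
  ],
)

```text
time_s: 18.27
ee_pos: [575.9, -384.9, 248.0]
ee_rot: [106.6, 88.9, 28.2]
force: [0.4, 0.1, -0.4]
gripper_width: 49.7
```

Request:
drive_tool(
  plan=[
    [0, 0, 10, -6, 14, 0, 45],
    [0, 0, 20, -12, 28, 0, 45],
    [0, 0, 30, -18, 42, 0, 45],
    [0, 0, 40, -24, 56, 0, 45],
    [0, 0, 50, -30, 70, 0, 45],
    [0, 0, 60, -36, 84, 0, 45],
    [0, 0, 70, -45, 100, 0, 45],
    [0, 0, 79, -55, 129, 0, 45],
    [0, 0, 88, -55, 129, 0, 45],
    [0, 0, 88, -55, 129, 0, 45],
  ],
)

```text
time_s: 19.52
ee_pos: [520.5, -255.3, 247.1]
ee_rot: [109.6, 88.8, 119.1]
force: [0.4, 0.0, 0.0]
gripper_width: 45.2
```

```bash
python3 st.py; python3 b.py w7 weight=6 mouth=140 sleeve=66 collar=155 cap_wing=206
```

```text
19.525 [ 520.5 -255.3  247.1] [0.4 0.  0. ] [-0.02 -0.1   0.04] jaw 9.5 xaxis [-0.01   0.018 -1.   ] [-28.  18.  82.   1.  81. -37.] 45.24325586793331
[ 520.5 -255.3  247.1] [-27.7  17.6  82.    0.7  81.4 -37.3]
[ 0.986  0.165 -0.007]
weight 0.65 [254.4 159.4] [ 514.5 -257.1    6. ]
mouth 0.7 [253.2 179.5] [ 515.3 -256.9  140. ]
sleeve 0.92 [254.5 165.5] [ 515.3 -255.5   66. ]
collar 0.59 [292.  311.1] [ 576.1 -381.7  155. ]
collar 0.22 [256.2 168.1] [ 516.  -242.8  155. ]
```

View pics/w7.png

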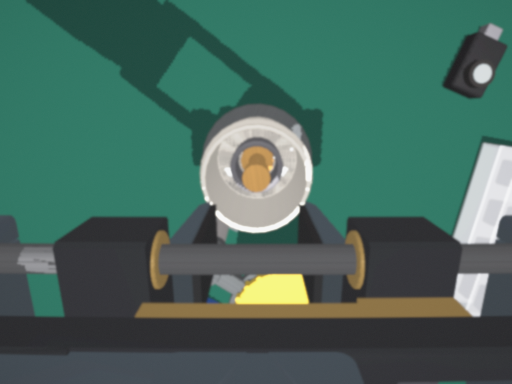

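The mouth is open. The brass head is at (256,178), centred in the sleeve, and the cap is swung clear at lower centre. I'll level the tool and descend.

Request:
drive_tool(
  plan=[
    [-1, -0.6, 0, -3, 0, -40, 45],
    [-1, -0.6, 0, -3, 0, -80, 45],
    [-1, -0.6, 0, -3, 0, -115, 45],
    [-1, -0.6, 0, -3, 0, -130, 45],
    [-1, -0.6, 0, -3, 0, -140, 45],
    [-1, -0.6, 0, -3, 0, -148, 45],
    [-1, -0.6, 0, -3, 0, -148, 45],
  ],
)

```text
time_s: 20.7
ee_pos: [518.1, -256.2, 99.9]
ee_rot: [-8.3, 89.9, 1.2]
force: [0.2, -0.5, 1.1]
gripper_width: 44.9
```

```bash
python3 st.py
```

```text
20.7 [ 518.1 -256.2   99.9] [ 0.2 -0.5  1.1] [-0.04 -0.08  0.03] jaw 9.5 xaxis [ 0.002  0.    -1.   ] [-27.  22.  97.   0.  61. -37.] 44.887171449818744
```

Request:
drive_tool(
  plan=[
    [0, 0, 0, -0.5, 0.5, -8, 45],
    [0, 0, 0, -0.5, 0.5, -15, 45],
    [0, 0, 0, -0.5, 0.5, -20, 45],
    [0, 0, 0, -0.5, 0.5, -20, 45],
    [0, 0, 0, -0.5, 0.5, -20, 10],
    [0, 0, 0, -0.5, 0.5, -20, 10],
    [0, 0, 0, -0.5, 0.5, -20, 10],
    [0, 0, 0, -0.5, 0.5, -20, 10],
  ],
  grip_force=20,
)

```text
time_s: 21.7
ee_pos: [518.0, -255.8, 80.2]
ee_rot: [-14.6, 89.8, -5.1]
force: [1.2, 0.4, 0.3]
gripper_width: 27.2
```

```bash
python3 st.py
```

```text
21.7 [ 518.  -255.8   80.2] [1.2 0.4 0.3] [ 0.03 -0.29  0.05] jaw 9.5 xaxis [ 0.003 -0.    -1.   ] [-27.  23.  98.   0.  58. -37.] 27.18126411708511
```

Request:
drive_tool(
  plan=[
    [0, 0, 0, 0, 0, 0, 10],
    [0, 0, 0, 0, 0, 6, 10],
    [0, 0, 0, 0, 0, 14, 10],
    [0, 0, 0, 0, 0, 24, 10],
    [0, 0, 0, 0, 0, 30, 10],
    [0, 0, 0, 0, 0, 30, 10],
  ],
  grip_force=30,
)

```text
time_s: 22.45
ee_pos: [518.4, -256.0, 110.9]
ee_rot: [-22.5, 89.8, -13.0]
force: [0.1, -0.1, -4.3]
gripper_width: 27.5
```

```bash
python3 st.py
```

```text
22.45 [ 518.4 -256.   110.9] [ 0.1 -0.1 -4.3] [ 0.   -0.09 -0.01] jaw 9.5 xaxis [ 0.004 -0.001 -1.   ] [-27.  22.  96.   0.  62. -37.] 27.46981473065933
```

Request:
drive_tool(
  plan=[
    [0, 0, 0, 0, 0, 20, 10],
    [0, 0, 0, 0, 0, 45, 10],
    [0, 0, 0, 0, 0, 70, 10],
    [0, 0, 0, 0, 0, 95, 10],
    [0, 0, 0, 0, 0, 120, 10],
    [0, 0, 0, 0, 0, 135, 10],
    [0, 0, 0, 0, 12, 138, 10],
    [0, 0, 0, 2, 35, 138, 10],
    [0, 0, 0, 5, 65, 138, 10],
    [0, 0, 0, 8, 100, 138, 10],
  ],
)

```text
time_s: 23.7
ee_pos: [525.6, -154.3, 247.5]
ee_rot: [3.4, 89.9, 12.9]
force: [0.7, -0.2, -4.4]
gripper_width: 27.2
```

Request:
drive_tool(
  plan=[
    [0, 0, 0, 3, 35, 0, 10],
    [0, 0, 0, 6, 75, 0, 10],
    [0, 0, 0, 10, 115, 0, 10],
    [0, 0, 0, 14, 155, 0, 10],
    [0, 0, 0, 18, 195, 0, 10],
    [0, 0, 0, 22, 235, 0, 10],
    [0, 0, 0, 26, 275, 0, 10],
    [0, 0, 0, 28, 305, 0, 10],
    [0, 0, 0, 30, 325, 0, 10],
    [0, 0, 0, 30, 325, 0, 10],
  ],
)

```text
time_s: 24.95
ee_pos: [555.0, 171.7, 246.6]
ee_rot: [-113.9, 90.0, -104.3]
force: [0.1, -0.5, -3.5]
gripper_width: 27.5
```

```bash
python3 st.py; python3 b.py w8 pan=75 key_top=50 scale=0 weight=171; python3 - <<'E'
from h import *
grab_frame("scene")
for k in place_of("scene","pan")+place_of("scene","key_top"): print(k["p"],onz(cam("scene"),px(k["location"]),75),onz(cam("scene"),px(k["location"]),53))
E
```

```text
24.95 [555.  171.7 246.6] [ 0.1 -0.5 -3.5] [-0.02 -0.1  -0.  ] jaw 9.6 xaxis [-0. -0. -1.] [16. 17. 83. -0. 80.  6.] 27.49276350710563
[555.  171.7 246.6] [16.1 17.1 82.7 -0.  80.2  6.5]
[ 0.986  0.167 -0.   ]
pan 0.94 [269.5 105.9] [556.8 238.7  75. ]
scale 0.83 [233.1 101.8] [511.1 236.    0. ]
weight 0.61 [257.1 184.2] [554.1 171.9 171. ]
weight 0.29 [270.1 108.5] [554.  236.6 171. ]
0.86 [548.13917645 236.357325    75.        ] [522.26385518 236.3922027   53.        ]
0.6 [415.67632147 185.04404067  75.        ] [386.57381288 183.82877485  53.        ]
```

View pics/w8.png

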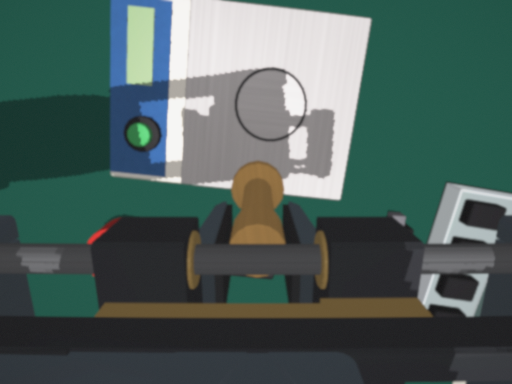

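The ring is at (270,105), the green key at (141,133) and the weight's foot at (257,185), directly under the TCP. Moving over the ring and lowering.

Request:
drive_tool(
  plan=[
    [0, 0, 0, 0.5, 15, 0, 10],
    [0, 0, 0, 1.5, 40, 0, 10],
    [0, 0, 0, 2.3, 60, 0, 10],
    [0, 0, 0, 2.3, 67.5, -10, 10],
    [0, 0, 0, 2.3, 67.5, -30, 10],
    [0, 0, 0, 2.3, 67.5, -52, 10],
    [0, 0, 0, 2.3, 67.5, -70, 10],
    [0, 0, 0, 2.3, 67.5, -80, 10],
    [0, 0, 0, 2.3, 67.5, -84, 10],
    [0, 0, 0, 2.3, 67.5, -84, 10],
  ],
)

```text
time_s: 26.6
ee_pos: [558.1, 237.5, 163.8]
ee_rot: [-1.0, 89.9, 8.4]
force: [0.2, 0.3, -4.9]
gripper_width: 26.9
```

```bash
python3 st.py; python3 - <<'E'
from h import *
s=state();w=grab_frame("wrist");C=cam("wrist",s)
for l,z in(("pan",75),("weight",85),("key_top",48)):
  for k in place_of("wrist",l)[:1]: print(l,k["p"],px(k["location"]),onz(C,px(k["location"]),z))
b=grab_frame("scene")[150:250,265:365]
cv2.imwrite("pics/w9.png",np.hstack([w[:,:,::-1],cv2.resize(b[:,:,::-1],(288,384))]))
# key from w8 pose
s8=dict(ee_pos=np.array([555.,171.7,246.6]),ee_rot=[-113.9,90.0,-104.3])
for z in(45,50,55): print(z,onz(cam("wrist",s8),(141,133),z),onz(cam("wrist",s8),(270.5,104.5),75))
E
```

```text
26.6 [558.1 237.5 163.8] [ 0.2  0.3 -4.9] [-0.01 -0.14  0.  ] jaw 9.4 xaxis [ 0.002  0.    -1.   ] [22. 22. 88. -0. 70. 13.] 26.936486489386997
weight 0.94 [255.7952 185.7024] [556.64298922 235.37296195  85.        ]
key_top 0.88 [101.2224 203.2896] [406.41900065 182.47196317  48.        ]
45 [408.71413488 181.19383742  45.        ] [557.53981495 240.43142558  75.        ]
50 [410.39113398 181.90732563  50.        ] [557.53981495 240.43142558  75.        ]
55 [412.06813309 182.62081385  55.        ] [557.53981495 240.43142558  75.        ]
```

View pics/w9.png

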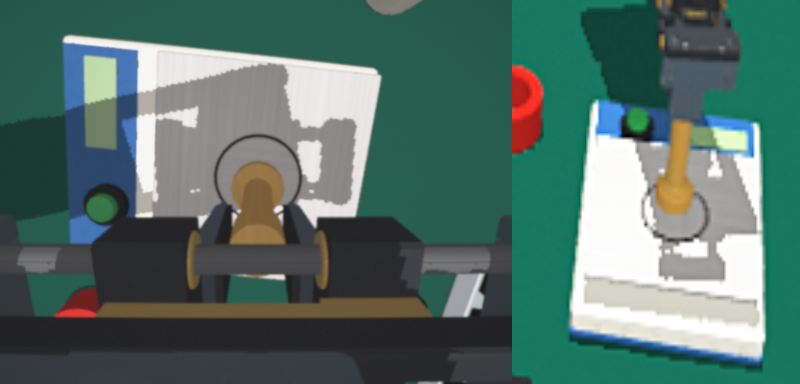

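Request:
drive_tool(
  plan=[
    [0, 0, 0, 0.5, 2, -2, 10],
    [0, 0, 0, 0.5, 3.5, -4, 10],
    [0, 0, 0, 0.5, 3.5, -6, 10],
    [0, 0, 0, 0.5, 3.5, -8, 10],
    [0, 0, 0, 0.5, 3.5, -9, 10],
    [0, 0, 0, 0.5, 3.5, -10, 10],
    [0, 0, 0, 0.5, 3.5, -10, 10],
  ],
)

```text
time_s: 27.72
ee_pos: [558.7, 241.0, 154.2]
ee_rot: [3.9, 89.8, 13.3]
force: [0.7, 0.9, -2.9]
gripper_width: 27.4
```

Request:
drive_tool(
  plan=[
    [0, 0, 0, 0, 0, -1, 10],
    [0, 0, 0, 0, 0, -2, 10],
    [0, 0, 0, 0, 0, -2, 10],
  ],
)

```text
time_s: 28.1
ee_pos: [558.7, 241.0, 152.1]
ee_rot: [4.8, 89.9, 14.2]
force: [0.5, 0.1, -5.2]
gripper_width: 27.2
```

Request:
drive_tool(
  plan=[
    [0, 0, 0, 0, 0, -1, 10],
    [0, 0, 0, 0, 0, -2, 10],
    [0, 0, 0, 0, 0, -2, 10],
  ],
)

```text
time_s: 28.48
ee_pos: [558.6, 240.9, 149.9]
ee_rot: [2.2, 89.9, 11.6]
force: [-0.2, -0.3, -4.5]
gripper_width: 27.6
```

Request:
drive_tool(
  plan=[
    [0, 0, 0, 0, 0, -1, 10],
    [0, 0, 0, 0, 0, -1.5, 10],
    [0, 0, 0, 0, 0, -1.5, 10],
  ],
)

```text
time_s: 28.85
ee_pos: [558.9, 241.1, 149.2]
ee_rot: [6.9, 89.8, 16.4]
force: [-0.1, -0.4, 0.7]
gripper_width: 27.4
```

The weight is down on the pan: the load went from -4.5 to +0.7 N. Releasing and rising straight up.

Request:
drive_tool(
  plan=[
    [0, 0, 0, 0, 0, 0, 32],
    [0, 0, 0, 0, 0, 0, 40],
    [0, 0, 0, 0, 0, 0, 55],
    [0, 0, 0, 0, 0, 0, 55],
    [0, 0, 0, 0, 0, 0, 55],
    [0, 0, 0, 0, 0, 8, 55],
    [0, 0, 0, 0, 0, 25, 55],
    [0, 0, 0, 0, 0, 55, 55],
    [0, 0, 0, 0, 0, 95, 55],
    [0, 0, 0, 0, 0, 95, 55],
  ],
)

```text
time_s: 30.1
ee_pos: [560.8, 241.9, 248.5]
ee_rot: [11.1, 89.3, 20.5]
force: [0.1, -1.2, 0.9]
gripper_width: 54.9
```

```bash
python3 st.py; python3 - <<'E'
from h import *
s=state();w=grab_frame("wrist");C=cam("wrist",s);cv2.imwrite("pics/w10.png",w[:,:,::-1])
for l,z in(("pan",75),("weight",75),("key_top",50)):
  for k in place_of("wrist",l)[:2]: print(l,k["p"],px(k["location"]),onz(C,px(k["location"]),z))
rs={l:[] for l in("weight","key_top")}
for n in("scene","side"):
  grab_frame(n)
  for l in rs:
    r=place_of(n,l)
    if r: print(n,l,r[0]["p"],onz(cam(n),px(r[0]["location"]),75 if l=="weight" else 50)); rs[l].append(ray(cam(n),px(r[0]["location"])))
for l in rs:
  if len(rs[l])>1: print(l,tri(rs[l]))
E
```

```text
30.1 [560.8 241.9 248.5] [ 0.1 -1.2  0.9] [-0.03 -0.1  -0.01] jaw 9.4 xaxis [ 0.011  0.004 -1.   ] [22. 20. 79. -0. 81. 13.] 54.878042043391595
weight 0.84 [252.8768 165.0816] [557.20977629 240.79286953  75.        ]
weight 0.41 [221.5936 154.2912] [519.70765898 247.40414332  75.        ]
key_top 0.64 [129.5872 189.1968] [409.59291979 180.88333127  50.        ]
scene weight 0.58 [577.21059403 237.58664243  75.        ]
scene key_top 0.67 [587.24293807  10.21346524  50.        ]
side weight 0.87 [560.42964863 252.13394927  75.        ]
side key_top 0.47 [410.56920647 176.41713018  50.        ]
weight (array([566.94180613, 239.51809061,  64.08403631]), [2.4, 2.4])
key_top (array([462.26670481,   2.54500739, -90.17056985]), [29.9, 29.9])
```

The weight reads (557,241), centred on the ring at (557.5,240.4). Now the key at (410,181), with the jaws closed.

Request:
drive_tool(
  plan=[
    [-0.2, 0.6, 0, -20, -8, 0, 55],
    [-0.2, 0.6, 0, -60, -24, 0, 20],
    [-0.2, 0.6, 0, -105, -43, 0, 0],
    [-0.2, 0.6, 0, -140, -56, -10, 0],
    [-0.2, 0.6, 0, -151, -61, -50, 0],
    [-0.2, 0.6, 0, -151, -61, -100, 0],
    [-0.2, 0.6, 0, -151, -61, -150, 0],
    [-0.2, 0.6, 0, -151, -61, -190, 0],
    [-0.2, 0.6, 0, -151, -61, -205, 0],
    [-0.2, 0.6, 0, -151, -61, -205, 0],
  ],
)

```text
time_s: 31.85
ee_pos: [406.8, 179.7, 37.6]
ee_rot: [-169.0, 89.3, -159.6]
force: [-0.3, 0.5, 0.0]
gripper_width: 0.5
```

```bash
python3 st.py; python3 - <<'E'
from h import *
s=state();w=grab_frame("wrist");C=cam("wrist",s);e=s["ee_pos"]
for k in place_of("wrist","key_top")[:2]: print(k["p"],px(k["location"]),onz(C,px(k["location"]),52))
a=grab_frame("scene")[140:220,270:350];c=cam("side");g=grab_frame("side");p=proj(c,[410,181,60]).astype(int);b=g[p[1]-40:p[1]+40,p[0]-40:p[0]+40]
cv2.imwrite("pics/w11.png",np.hstack([cv2.resize(x[:,:,::-1],(400,400),interpolation=2) for x in(a,b)]))
E
```

```text
31.85 [406.8 179.7  37.6] [-0.3  0.5  0. ] [ 0.03 -0.14  0.  ] jaw 9.4 xaxis [-0.011 -0.004 -1.   ] [ 22.  16. 118.   0.  47.  13.] 0.5236566879219766
0.87 [264.192 223.488] [410.64056038 178.48541643  52.        ]
```

View pics/w11.png

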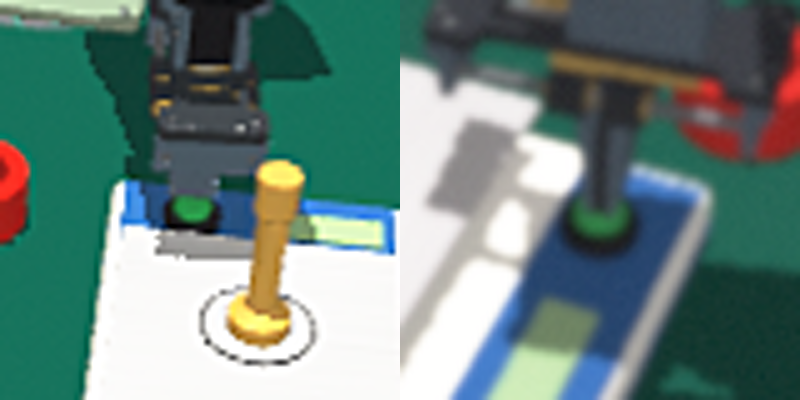

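The weight stands upright, centred in its ring. The fingertips are just above the key. Pressing in steps.

Request:
drive_tool(
  plan=[
    [0, -0.4, 0, 3, 0.5, -3, 0],
    [0, -0.4, 0, 3, 0.5, -6, 0],
    [0, -0.4, 0, 3, 0.5, -9, 0],
    [0, -0.4, 0, 3, 0.5, -9, 0],
  ],
)

```text
time_s: 32.55
ee_pos: [412.2, 181.2, 30.7]
ee_rot: [-45.5, 89.9, -36.1]
force: [-0.0, 0.4, 3.3]
gripper_width: 0.8
```

Request:
drive_tool(
  plan=[
    [0, 0, 0, 0, 0, -2, 0],
    [0, 0, 0, 0, 0, -4, 0],
    [0, 0, 0, 0, 0, -4, 0],
  ],
)

```text
time_s: 32.92
ee_pos: [412.3, 181.2, 28.5]
ee_rot: [-36.1, 89.8, -26.7]
force: [-4.5, -1.8, 21.6]
gripper_width: 0.2
```

Request:
drive_tool(
  plan=[
    [0, 0, 0, 0, 0, 1.5, 0],
    [0, 0, 0, 0, 0, 2.5, 0],
    [0, 0, 0, 0, 0, 2.5, 0],
  ],
)

```text
time_s: 33.3
ee_pos: [412.2, 181.2, 30.9]
ee_rot: [-39.0, 89.8, -29.5]
force: [0.6, 0.0, 2.3]
gripper_width: 0.7
```

Request:
drive_tool(
  plan=[
    [0, 0, 0, 0, 0, 1, 0],
    [0, 0, 0, 0, 0, 2, 0],
    [0, 0, 0, 0, 0, 2, 0],
  ],
)

```text
time_s: 33.67
ee_pos: [412.2, 181.2, 32.8]
ee_rot: [-41.0, 89.8, -31.5]
force: [0.2, 0.7, 1.9]
gripper_width: -0.0
```

Request:
drive_tool(
  plan=[
    [0, 0, 0, 0, 0, 1, 0],
    [0, 0, 0, 0, 0, 2, 0],
    [0, 0, 0, 0, 0, 2, 0],
  ],
)

```text
time_s: 34.05
ee_pos: [412.2, 181.1, 34.8]
ee_rot: [-42.0, 89.8, -32.6]
force: [1.7, -0.4, 1.1]
gripper_width: 0.6
```

Request:
drive_tool(
  plan=[
    [0, 0, 0, 0, 0, 10, 0],
    [0, 0, 0, 0, 0, 40, 0],
    [0, 0, 0, 0, 0, 90, 0],
    [0, 0, 0, -30, -30, 150, 0],
    [0, 0, 0, -40, -60, 180, 0],
    [0, 0, 0, -40, -80, 180, 0],
    [0, 0, 0, -40, -80, 180, 0],
  ],
)

```text
time_s: 34.92
ee_pos: [371.7, 100.4, 215.6]
ee_rot: [-28.8, 89.8, -19.5]
force: [-0.6, 0.1, -0.5]
gripper_width: 0.5
```

```bash
python3 - <<'E'
from h import *
T={}
for n in("scene","side"):
  grab_frame(n)
  for l,z in(("weight",75),("collar",155),("cap_wing",206),("key_top",58),("tape_red",0),("marker",0),("cleaner",0)):
    r=place_of(n,l)
    if r: print(n,l,round(r[0]["p"],2),px(r[0]["location"]).round(1),onz(cam(n),px(r[0]["location"]),z).round(0))
    r=search_frame(n,"weight") if l=="weight" else []
    if r: print("  box",(np.array(r[0]["rect"])*[512,384,512,384]).round(0))
print(env.job_done(),state()["time_s"])
E
```

```text
scene weight 0.63 [321.4 203.3] [554. 244.  75.]
  box [316. 175. 332. 204.]
scene collar 0.69 [142.5 161.2] [ 569. -389.  155.]
scene cap_wing 0.81 [140.1 154.1] [ 597. -376.  206.]
scene key_top 0.59 [309.8 180.5] [416. 191.  58.]
scene tape_red 0.58 [261.5 181.9] [394.   5.   0.]
scene marker 0.58 [251.  207.5] [548.  -2.   0.]
scene cleaner 0.87 [377.1 250.1] [658. 446.   0.]
side weight 0.62 [220.7 260.5] [559. 247.  75.]
  box [217. 216. 232. 261.]
side collar 0.58 [304.6 140.8] [ 572. -391.  155.]
side cap_wing 0.65 [303.2 128.6] [ 579. -385.  206.]
side key_top 0.61 [147.5 313.6] [627. 467.  58.]
side tape_red 0.66 [310.9 249.9] [384.  15.   0.]
side marker 0.45 [268.1 234.4] [533.   6.   0.]
side cleaner 0.95 [145.  313.7] [673. 437.   0.]
the job is handed in; nothing more can be done
the job is handed in; nothing more can be done
```

The job was carried out in the order asked and handed in at about 35 s of the 64 s. It reported no verdict.

- **Cap:** I unscrewed it about 125° to its stop (reaction moment -1.2 N m), then swung it about 94° (1.65 rad) clear of the mouth. The last camera check puts the collar at about (570, -390), still clear.
- **Weight:** I drew it straight up and set it down gently (the load went from -4.5 to +0.7 N), then let go. The wrist camera put it at (557, 241), with the ring at (557.5, 240.4). The picture showed it upright and centred.
- **Key:** I pressed it only after letting go of the weight. It bottomed out at 21.6 N and was then released. The force faded over about 6 mm on the way up, which matches full travel.

**Checks that failed or disagreed**
- **First grip:** My first grip on the wing closed on air. The fingertips sit roughly 20–29 mm above the reported TCP, so I found the wing by a light touch of about 8 N and used that offset afterwards.
- **Final readings:** The last two fixed-camera readings put the weight 3–7 mm off the wrist-camera position, within their usual scatter. The side camera's final key reading (627, 467) was a false detection.
- **Bystanders:** The last check found the red tape, marker and cleaner. The tape matched its starting position to about 1 cm. The first marker and cleaner readings were too rough to compare. I did not re-measure the other bystanders, and the arm met no unexpected contact.

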